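# Drive the dowel home and hold the glued corner closed

### The arm

A 7-joint arm with a two-finger parallel gripper is mounted at the origin on the work surface. World frame = base frame: x ahead of the robot, y to its left, z up, the work surface at z = 0. Lengths are in m, angles in rad, forces in N, time in s.
With the tool pointing down it reaches from about 0.4 to 0.9 m from the base axis. Payload 5.5 kg.
Tool frame: the origin (TCP) lies on the centre line of the jaws, within the pads' length; the fingertips stand 25 mm ahead of it and the grasp point (between the pads) lies 6 mm ahead of it; z points along the fingers, y is the direction in which the jaws open and shut (so a half turn about z gives the same grasp; the last joint's range is limited). The gripper opens to 85 mm and grips with 20 to 120 N. Pads are 22 mm wide; open, the fingers measure 114 mm over their backs; the gripper's body (76 mm by 85 mm) begins 54 mm behind the grasp point. The pads swing forward as they close: fully open they stand 13 mm farther back than shut.
Start: joints at [1.508, 0.501, -0.427, 1.55, 0.221, 1.138, -0.21], TCP at [0.208, -0.616, 0.256] pointing down, gripper open.
Joint ranges: [-2.88, 2.88], [-0.31, 2.03], [-1.54, 1.56], [0.2, 2.42], [-1.41, 4.55], [0.19, 2.02], [-2.57, 2.57]. Speed limits (rad/s): [2.57, 2.57, 3.14, 3.14, 3.14, 3.14, 3.14].

### API

Orientations are given as a unit quaternion [x, y, z, w].
In Python, from bench import env gives the robot as it stands.
- The arm moves only by the shell command python3 -m pendant 'ROWS'. ROWS is a JSON object of lists of equal length, an entry for each row: "travel": the shift along the tool's x, y, z in mm, a list of three; "rot": the turn, a rotation vector about the tool's x, y, z in rad, a list of three; "gripper": the opening, from 0 (shut) to 1 (fully open). A call has 1 to 12 rows; each row shifts and turns the commanded pose from where the row before left it, along the tool's axes as they then stand; what a row does not reach is not made up. A row lasts 1/10 s, in which the tool goes at most 50 mm and 8.59 degrees, less where a joint would pass 70% of its speed; a pose out of reach is approached as far as the arm can. A call with a gripper value outside its range is refused whole. The fingers move at their own pace and stop on an object; the grip force is fixed at half the most. Time passes only in rows, so rows that do not move let the fingers close. It gives the time, the measured TCP pose, the force and the opening at its end, in the units of the state.
- env.observe(): the state, without advancing time (a new reading comes with each control period).
- env.get_image(name): name is "side" or "top"; returns (picture, depth): 480x640x3 uint8, red, green, blue; 480x640 float32, m along the optical axis (not along the pixel's ray), 0 where there is no reading.
- env.get_calibration(name): a dict with "fov_y" (degrees; the focal length in pixels is half the picture's height over the tangent of half this angle, whatever the lens; pixels are square), "cx", "cy" (the principal point, pixels), "distortion" ([k1, k2, p1, p2, k3] as OpenCV has them; the pictures are not rectified), "xyz" and "attitude" of the camera in the world. Camera axes: x right, y up, looking along -z (the intrinsics and any distortion apply to the point x, -y, -z); pixel columns grow to the right and rows downward; lengths in m; the calibration is good to about 2 mm. A picture is of the moment at which its call begins. get_calibration takes no time and is no camera call.
- env.job_done(): hands the job in, once; it reports no verdict.
Trained networks look in the newest picture that a camera, given by its name, has taken for a name from the list of things; names that differ only in an ending like _2 or _b are one class to them, and where a whole thing is asked for, a point or a joint stands for the part that bears it (a point fixed in the world has none). Each returns a list of dicts, best first, with "conf" (0 to 1); they miss things now and then, are a little off and sometimes report something else, mostly with a low value. They report only what shows in the picture. A call takes as long as a camera call. They do not tell look-alikes from the thing itself.
- env.silhouettes(target, camera): "pixels" (480x640 bool, what is visible of it) and "rect" ([left, top, right, bottom] in pixels, round what is visible of it).
- env.place_of(target, camera): "location" ([column, row] in pixels: a listed point, or the origin of a listed thing).
The state is a dict: "time_s": time; "joint_pos": joint angles; "qvel": joint speeds; "effort": joint torques, N m; "eef_pos": TCP position; "tool_rot": TCP orientation; "contact_force": force on the tool from outside, world axes, zero at the start; "wrist_torque": the same for the moment, N m; "grip_width": opening from 0.0 (shut) to 1.0 (fully open).
Only numpy, scipy, OpenCV 4.12 (cv2) and the standard library are available. Lean on these libraries where they do the work, as an engineer would, in place of code of your own. Each camera call takes 0.05 s, during which the arm holds its last target.

### The job

Pick up the mallet from its mat and drive the proud dowel in the glued frame corner down flush, touching the dowel with the mallet only, then set the mallet gently back down on its mat. Then push the jig's sprung lever down with the fingers until the top of its wooden paddle is level with the top of the gauge post beside it, and finish holding it exactly there: do not let go at the end. Leave the other things on the bench where they are.

Things in the scene. Friction and masses are not known exactly. Their poses are not given: they have to be found in the camera images.
- jig: Fixed jig: plywood base 240 (x) x 270 (y) x 18 mm; origin: centre of its underside, x away from the robot at yaw 0, z up. On it a glued L-shaped wooden frame corner, its top 54 mm above the bench: rail x -30..50, y -130..105; stile x -100..50, y 15..105. Sprung lever along x at y = -70, dowel near x = 10, y = 60. Jig and mat lie left and right on the bench, either way round.
- dowel_top (a point): Centre of the top end of the dark wooden dowel, 14 mm in diameter, upright in the frame corner and standing 14 to 20 mm proud of the wood at the start; within 25 mm of jig x = 10, y = 60 mm. It is a stiff sliding fit (about 8 N to move it), stays where it is driven, and stops about flush with the wood (54 mm above the bench).
- dowel (a joint): How far the dowel has gone down, m: 0 = 20 mm proud, 0.020 = flush and home; starts at 0 to 0.006.
- mallet: Loose mallet, 0.3 to 0.5 kg, standing on a face: grey round head 54 mm across, 85 mm tall, a flat striking face at each end; level straight wooden handle, section 18 mm wide x 24 mm tall, reaching 190 mm from the head's axis along -x. Origin: centre of the lower face; x from handle to head, z up. Handle's centre line 42.5 mm above it. Balance point 12 mm from head's axis, on the handle side.
- mallet_grip (a point): Place to grip the mallet's handle: on the handle's centre line, 60 mm from the head's axis.
- mallet_head (a point): Centre of the mallet's head, on its axis, half way up (42.5 mm above the origin).
- mat: Fixed black rubber mat 280 (x) x 200 (y) x 4 mm lying on the bench, on which the mallet stands; origin at the centre of its underside.
- hold_lever (a joint): Angle of the sprung hold-down lever, rad: 0 = up at rest (its spring returns it), 0.24 = level, paddle level with the gauge post, 0.38 = end of travel. Turns about a horizontal pin along the jig's y through lever_pivot; the paddle end goes down as the value grows.
- paddle_top (a point): Centre of the top face of the lever's flat wooden paddle (50 mm along the lever, 46 mm wide), 170 mm from the pivot pin towards the jig's -x and 12 mm above the lever's centre line. At rest about 136 mm above the bench; level at 97 mm. Pressing down takes about 2 N to start, about 8 N when level.
- gauge_top (a point): Centre of the flat top of the fixed aluminium gauge post, 14 mm in diameter, 97 mm above the bench, 51 mm to the side of the paddle (jig -y).
- lever_pivot (a point): Point on the lever's pivot pin, fixed to the jig, 85 mm above the bench.
- offcut: Bystander: dark wood strip 70 x 20 x 12 mm on the mat, beside the end of the mallet's handle. Origin at the centre of its underside.
- spacer: Bystander: wood block 22 x 60 x 14 mm on the jig's base, behind the frame corner. Origin at the centre of its underside.
- glue: Bystander: white glue bottle, 60 mm across, 170 mm tall. Origin at the centre of its underside.
- jar: Bystander: amber glass jar, 70 mm across, 100 mm tall. Origin at the centre of its underside.
- tin: Bystander: tin can, 80 mm across, 100 mm tall. Origin at the centre of its underside.
- tape: Bystander: black tape measure, 65 x 40 x 60 mm tall, on the mat beside the end of the handle, on the other side from the strip. Origin at the centre of its underside.
- screwdriver: Bystander: screwdriver lying on the bench near the robot.
There are look-alikes about, which are no part of the job. What is shaped like the mallet but orange is not meant.

How it is judged:
By the outcome, as a careful person would: the job done as asked, in the order asked, and still so for the second after the job is handed in, while the arm keeps its last pose, push and grip.
It also fails if it takes over 72 s, if anything falls off the work surface, if the arm or the gripper's body presses on something with over 40 N, if the wrist force passes 120 N, or if a joint passes its speed limit or range.

## Working session

There is one attempt and no reset: what is moved stays moved. The work goes in short steps, Python scripts to look and compute and a shell command to move; the robot and the scene stay as the last step left them, time stands still between calls to the robot, and variables do not carry over. Pictures are saved under pics/ and viewed, and the job is handed in when it is done.

```bash
ls; mkdir -p pics; python3 - <<'E'
from bench import env
import cv2
print(env.observe())
for n in("side","top"):
    p,d=env.get_image(n); cv2.imwrite(f"pics/{n}0.png",p[:,:,::-1]); print(n,env.get_calibration(n))
E
```

```text
pics
{'time_s': 0.0, 'joint_pos': array([ 1.50821681,  0.50185253, -0.42674389,  1.5514588 ,  0.22078956,
        1.13827539, -0.21030016]), 'qvel': array([ 6.83172990e-05, -5.78285751e-04, -4.22078462e-04, -1.77025739e-04,
       -2.05839041e-03,  1.00854850e-03, -5.50596207e-04]), 'effort': array([ 4.07444968e-04, -5.69518948e+01, -5.81589907e+00, -2.80944210e+01,
        1.06823750e-02,  1.18616101e-02, -3.61342495e-05]), 'eef_pos': array([ 0.20775873, -0.61522413,  0.25524851]), 'tool_rot': array([ 9.86761449e-01,  1.62175514e-01, -1.28648352e-04, -9.63935478e-04]), 'contact_force': array([-0.20813507,  0.54045102, -0.3102413 ]), 'wrist_torque': array([-0.01732095, -0.03699382, -0.00340639]), 'grip_width': 1.000812757695214}
side {'fov_y': 51.37844440282031, 'cx': 328.4492988217615, 'cy': 234.2239129471888, 'distortion': array([-0.0831284,  0.       ,  0.       ,  0.       ,  0.       ]), 'xyz': array([-0.20665457,  0.84255209,  0.97533795]), 'attitude': array([-0.13230104,  0.41501925,  0.84948584, -0.29770668])}
top {'fov_y': 48.383432747834966, 'cx': 325.27385472611536, 'cy': 240.1244764260992, 'distortion': array([-0.06923324,  0.        ,  0.        ,  0.        ,  0.        ]), 'xyz': array([ 0.24999937, -0.01200463,  1.50121867]), 'attitude': array([ 0.05072011, -0.05162495, -0.69936373,  0.71109262])}
```

View pics/side0.png

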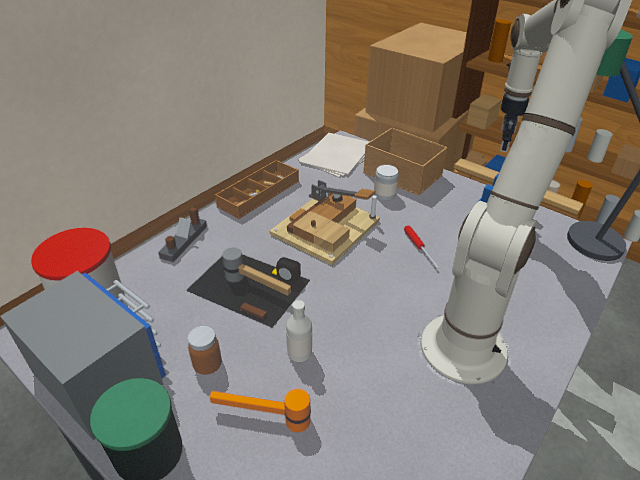

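View pics/top0.png

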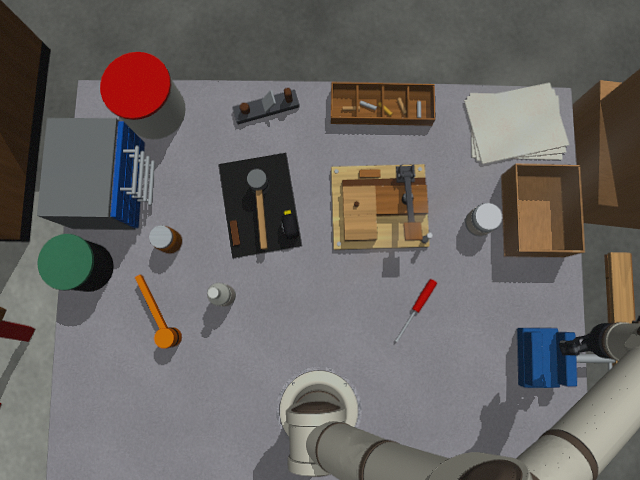

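The top picture shows two mallet-shaped things: a grey-headed one on the black mat (head ~258,180) and an orange one (~166,337). The grey one fits because it stands on the mat with the strip and tape beside its handle. Next I'll measure it and check with a crop.

```bash
cat > h.py <<'E'
import numpy as np, cv2
from scipy.spatial.transform import Rotation as R
from bench import env
def K(c):
    f=240/np.tan(np.radians(c["fov_y"])/2); return np.array([[f,0,c["cx"]],[0,f,c["cy"]],[0,0,1.]])
F=np.diag([1.,-1,-1])
def ray(cam,px):
    c=env.get_calibration(cam)
    u=cv2.undistortPoints(np.array(px,float).reshape(-1,1,2),K(c),c["distortion"]).reshape(-1,2)
    d=np.c_[u,np.ones(len(u))]@F
    return c["xyz"],R.from_quat(c["attitude"]).apply(d)
def atz(cam,px,z):
    o,d=ray(cam,px); return o+d*((z-o[2])/d[:,2])[:,None]
def tri(p1,p2):
    o1,d1=ray("side",p1);o2,d2=ray("top",p2);d1=d1[0]/np.linalg.norm(d1);d2=d2[0]/np.linalg.norm(d2)
    A=np.c_[d1,-d2];t=np.linalg.lstsq(A,o2-o1,rcond=None)[0]
    a=o1+t[0]*d1;b=o2+t[1]*d2; return (a+b)/2,np.linalg.norm(a-b)
def proj(cam,P):
    c=env.get_calibration(cam)
    P=(R.from_quat(c["attitude"]).inv().apply(np.atleast_2d(P)-c["xyz"]))@F
    return cv2.projectPoints(P,np.zeros(3),np.zeros(3),K(c),c["distortion"])[0].reshape(-1,2)
def depthpts(cam,d,px):
    o,r=ray(cam,px); px=np.array(px).astype(int)
    return o+r*d[px[:,1],px[:,0]][:,None]
E
python3 - <<'E'
from h import *
ims={n:env.get_image(n) for n in("side","top")}
np.savez("im0.npz",**{n+k:ims[n][i] for n in ims for i,k in enumerate("pd")})
for t in ["mallet","mallet_grip","mallet_head","dowel_top","paddle_top","gauge_top","lever_pivot","jig","mat","offcut","spacer","glue","jar","tin","tape","screwdriver"]:
    r={n:env.place_of(t,n) for n in ims}
    print(t,{n:[(np.round(x["location"],1).tolist(),round(x["conf"],2)) for x in r[n]] for n in ims})
    if r["side"] and r["top"]:
        print("   ",[ (i,j,tri(a["location"],b["location"])) for i,a in enumerate(r["side"][:2]) for j,b in enumerate(r["top"][:2]) if tri(a["location"],b["location"])[1]<.02])
p=ims["top"][0][140:270,210:450,::-1]; cv2.imwrite("pics/crop_top.png",cv2.resize(p,None,fx=3.3,fy=3.3,interpolation=cv2.INTER_CUBIC))
p=ims["side"][0][170:330,180:400,::-1]; cv2.imwrite("pics/crop_side.png",cv2.resize(p,None,fx=3.5,fy=3.5,interpolation=cv2.INTER_CUBIC))
E
```

```text
mallet {'side': [([298.8, 421.1], 0.96), ([233.7, 277.2], 0.84)], 'top': [([263.2, 186.2], 0.9), ([172.5, 333.9], 0.6), ([404.1, 173.9], 0.22)]}
    [(0, 1, (array([ 0.19286722,  0.40872993, -0.00761641]), np.float64(0.010617228492967059))), (1, 0, (array([ 0.62948165,  0.17331569, -0.01371875]), np.float64(0.006709365668878335)))]
mallet_grip {'side': [([269.2, 409.4], 0.9), ([248.8, 272.3], 0.71)], 'top': [([156.4, 315.4], 0.72), ([257.5, 200.3], 0.6)]}
    [(0, 0, (array([0.24359139, 0.44476949, 0.03191026]), np.float64(0.0102807810112009))), (1, 1, (array([0.56829789, 0.17644319, 0.04576543]), np.float64(0.0071486147169646476)))]
mallet_head {'side': [([297.6, 413.2], 0.95), ([232.3, 264.2], 0.7), ([325.8, 226.2], 0.64)], 'top': [([167.0, 334.8], 0.86), ([477.3, 225.0], 0.71), ([256.4, 182.5], 0.63), ([291.3, 227.2], 0.22)]}
    [(0, 0, (array([0.19150265, 0.41308447, 0.03063259]), np.float64(0.010429430056128891)))]
dowel_top {'side': [([313.5, 222.2], 0.52)], 'top': [([356.5, 205.4], 0.4)]}
    [(0, 0, (array([ 0.55813266, -0.09612431,  0.06277791]), np.float64(0.00087880828826
[... 1601 characters left out ...]
], 0.56), ([250.5, 272.5], 0.17)], 'top': [([172.1, 238.0], 0.77)]}
    [(0, 0, (array([ 0.46703145,  0.42705494, -0.01328322]), np.float64(0.006638835803116606)))]
tin {'side': [([384.1, 194.7], 0.6)], 'top': [([477.6, 221.6], 0.63)]}
    [(0, 0, (array([ 0.52939288, -0.4519315 , -0.006966  ]), np.float64(0.004661660063067908)))]
tape {'side': [([288.7, 276.5], 0.65)], 'top': [([290.4, 225.8], 0.91)]}
    [(0, 0, (array([0.50503441, 0.08576353, 0.00207191]), np.float64(0.007558934417209672)))]
screwdriver {'side': [([419.2, 251.5], 0.52), ([254.4, 312.7], 0.19)], 'top': [([414.7, 310.6], 0.77)]}
    [(0, 0, (array([ 0.27535516, -0.26713443, -0.01338575]), np.float64(0.002307578033935946)))]
```

View pics/crop_top.png

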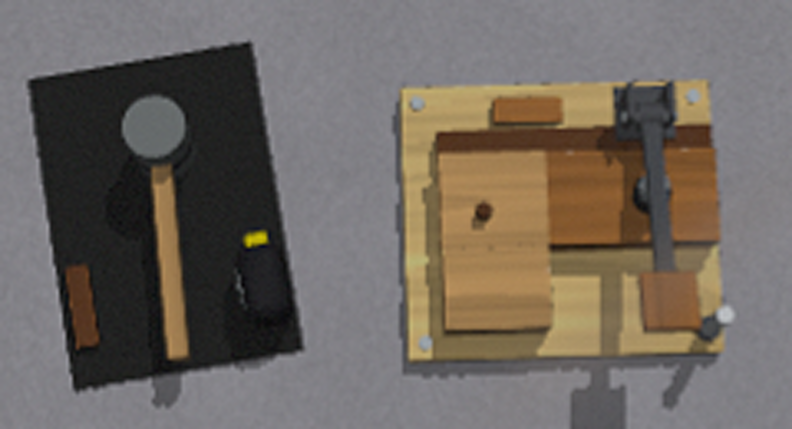

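View pics/crop_side.png

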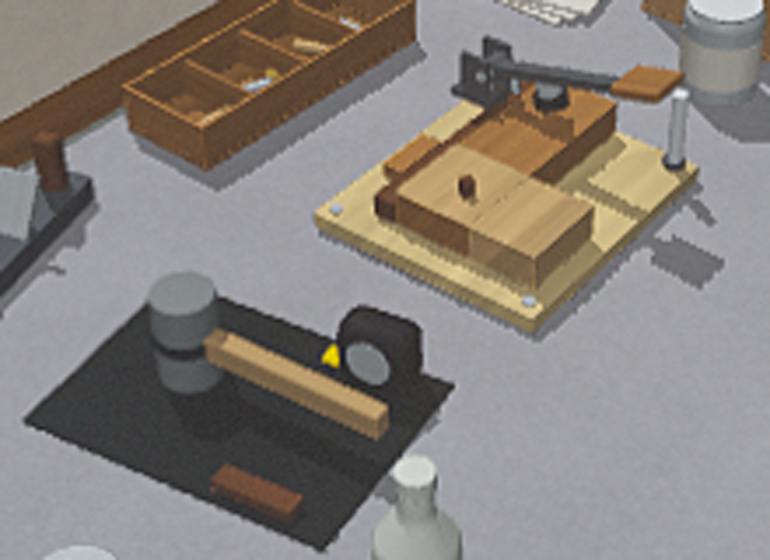

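Both crops show the grey mallet standing on the mat (head ~(257,179) in the top image, handle toward the robot), with the strip and tape on either side. That's the one I want. I'll refine its pose, the dowel and the lever with depth.

```bash
python3 - <<'E'
from h import *
z=np.load("im0.npz")
def region(cam,x0,x1,y0,y1):
    g=np.array([(x,y) for y in range(y0,y1) for x in range(x0,x1)]); return g,depthpts(cam,z[cam+"d"],g)
g,P=region("top",215,305,150,260)
head=(P[:,2]>.078)&(P[:,2]<.1); print("head",P[head].mean(0),head.sum())
hx=atz("top",g[head],.089)
(c,r)=cv2.minEnclosingCircle(hx[:,:2].astype(np.float32)); print("circle",c,r, hx.mean(0))
col=z["topp"][g[:,1],g[:,0]].astype(int)
ha=(col[:,0]-col[:,2]>45)&(P[:,2]>.035)&(P[:,2]<.075)&(col[:,0]>120)&(col[:,1]<col[:,0]-20)
Q=atz("top",g[ha],.0585); m=Q[:,:2].mean(0); print("handle",m,ha.sum(),np.median(P[ha,2]),g[ha].min(0),g[ha].max(0))
u,s,v=np.linalg.svd(Q[:,:2]-m); print(v[0],np.degrees(np.arctan2(v[0][1],v[0][0])), np.ptp((Q[:,:2]-m)@v[0]),np.ptp((Q[:,:2]-m)@v[1]))
print("handle dist to head axis line", (np.array(c)-m)@v[1])
# table z & frame z & dowel
for nm,(x0,x1,y0,y1) in dict(frame=(350,370,220,232),paddle=(408,418,226,234),mat=(235,242,170,190),bench=(305,325,180,230)).items():
    g,P=region("top",x0,x1,y0,y1); print(nm,np.median(P,0))
g,P=region("top",350,364,196,212)
for y in range(198,210):
  print(y,[int(v*1000) for v in P[(g[:,1]==y),2]], z["topp"][y,350:364].sum(1).tolist())
for h in(.068,.072): print(atz("top",[[356.6,203.8]],h))
E
```

```text
head [0.62202446 0.17807362 0.08801606] 309
circle (0.6216660141944885, 0.17820611596107483) 0.028068430721759796 [0.62177134 0.17794644 0.089     ]
handle [0.51117318 0.16491768] 310 0.058366853127485685 [256 194] [266 247]
[-0.99243729 -0.12275268] -172.94900569640743 0.14883149677861757 0.01585599590625799
handle dist to head axis line -0.00037535620487433817
frame [ 0.50275408 -0.10434856  0.05431475]
paddle [ 0.4800416  -0.23814738  0.13650744]
mat [0.64174203 0.24264202 0.00359561]
bench [5.70910450e-01 2.05211842e-02 7.25030571e-05]
198 [50, 59, 55, 48, 54, 53, 53, 55, 53, 57, 49, 51, 54, 50] [400, 396, 399, 395, 401, 397, 398, 399, 398, 398, 397, 399, 400, 400]
199 [49, 49, 57, 54, 53, 48, 57, 52, 52, 55, 54, 48, 53, 57] [374, 374, 368, 371, 369, 381, 383, 384, 383, 391, 391, 391, 385, 389]
200 [47, 61, 50, 53, 54, 53, 58, 49, 52, 51, 49, 50, 54, 55] [355, 358, 350, 355, 354, 359, 332, 352, 372, 390, 388, 388, 390, 390]
201 [51, 53, 54, 51, 54, 60, 54, 54, 55, 52, 51, 51, 51, 53] [366, 370, 372, 364, 339, 297, 232, 289, 352, 399, 400, 396, 389, 395]
202 [51, 48, 51, 50, 56, 7
[... 408 characters left out ...]
1, 49, 55, 57, 55, 52] [400, 400, 394, 336, 144, 88, 117, 113, 200, 363, 392, 384, 385, 389]
206 [56, 54, 48, 55, 54, 63, 67, 64, 54, 50, 53, 54, 57, 53] [402, 402, 379, 241, 189, 134, 121, 154, 314, 402, 396, 391, 391, 389]
207 [61, 55, 60, 51, 56, 52, 50, 53, 56, 50, 52, 54, 51, 52] [396, 397, 375, 250, 260, 231, 237, 310, 402, 394, 388, 390, 388, 382]
208 [56, 51, 53, 58, 55, 49, 55, 51, 54, 54, 52, 56, 53, 56] [391, 387, 372, 248, 254, 254, 291, 402, 392, 389, 387, 387, 387, 386]
209 [54, 57, 52, 60, 52, 53, 48, 47, 50, 60, 57, 49, 51, 58] [391, 391, 380, 308, 311, 313, 328, 395, 388, 385, 385, 391, 384, 383]
[[ 0.56111705 -0.09629034  0.068     ]]
[[ 0.56024874 -0.0960551   0.072     ]]
```

```bash
cat >> h.py <<'E'
def st():
    o=env.observe(); Rm=R.from_quat(o["tool_rot"]); 
    print("t %.2f"%o["time_s"],"p",np.round(o["eef_pos"]*1000,1),"yaw %.2f"%np.degrees(np.arctan2(*Rm.as_matrix()[[1,0],0])),"z",np.round(Rm.as_matrix()[:,2],3),"F",np.round(o["contact_force"],1),"T",np.round(o["wrist_torque"],2),"g %.3f"%o["grip_width"],"q",np.round(o["joint_pos"],2)); return o
def go(p,yaw=None):
    o=st(); Rm=R.from_quat(o["tool_rot"]); d=Rm.inv().apply(np.array(p)-o["eef_pos"])*1000
    rv=None
    if yaw is not None:
        y=np.radians(yaw); x=np.array([np.cos(y),np.sin(y),0]); zz=np.array([0,0,-1.]); T=R.from_matrix(np.c_[x,np.cross(zz,x),zz]); rv=(Rm.inv()*T).as_rotvec()
    print("travel",np.round(d,1),"rot",rv if rv is None else np.round(rv,4))
E
python3 -m pendant '{"travel":[[30,-6,-5],[41,-8,-6],[41,-8,-6],[41,-8,-6],[41,-8,-6],[41,-8,-6],[41,-8,-6],[30,-6,-4],[20,-3,0]],"rot":[[0,0,0],[0,0,0],[0,0,0],[0,0,0],[0,0,0],[0,0,0],[0,0,0],[0,0,0],[0,0,0]],"gripper":[1,1,1,1,1,1,1,1,1]}'
python3 -c "
from h import *
go([0.56,-0.15,0.3],7.05); go([.562,.1707,.2],7.05)"
```

```text
time_s: 2.7
eef_pos: [0.5001, -0.4491, 0.3024]
tool_rot: [0.986, 0.164, 0.001, 0.0]
contact_force: [-0.5, 0.1, -0.7]
grip_width: 0.997
t 2.70 p [ 500.1 -449.1  302.4] yaw 18.89 z [ 0.002  0.    -1.   ] F [-0.5  0.1 -0.7] T [0.03 0.01 0.01] g 0.997 q [ 1.04  0.52 -0.51  1.44  0.25  1.25 -0.74]
travel [ 153.5 -263.6    2.5] rot [ 0.0004 -0.0024  0.2066]
t 2.70 p [ 500.1 -449.1  302.4] yaw 18.89 z [ 0.002  0.    -1.   ] F [-0.5  0.1 -0.7] T [0.03 0.01 0.01] g 0.997 q [ 1.04  0.52 -0.51  1.44  0.25  1.25 -0.74]
travel [ 259.  -566.4  102.6] rot [ 0.0004 -0.0024  0.2066]
```

```bash

python3 -m pendant '{"travel":[[15,-30,0],[21,-45,2],[21,-45,2],[21,-45,2],[21,-45,2],[21,-45,2],[21,-45,4],[21,-45,6],[21,-45,6],[21,-45,6],[21,-45,6],[15,-35,4]],"rot":[[0,0,0],[0,0,0],[0,0,0],[0,0,0],[0,0,0],[0,0,0],[0,0,0],[0,0,0],[0,0,0],[0,0,0],[0,0,0],[0,0,0]],"gripper":[1,1,1,1,1,1,1,1,1,1,1,1]}'
python3 -c "
from h import *
go([.5645,.171,.2],7.05)"
```

```text
time_s: 3.9
eef_pos: [0.559, 0.1165, 0.2594]
tool_rot: [0.987, 0.163, 0.0, -0.0]
contact_force: [0.6, 0.0, 0.5]
grip_width: 0.999
t 3.90 p [559.  116.5 259.4] yaw 18.80 z [ 0.001  0.001 -1.   ] F [0.6 0.  0.5] T [-0.03  0.01  0.03] g 0.999 q [ 0.31  0.41 -0.71  1.74  0.29  1.1  -1.74]
travel [ 22.7 -49.8  59.4] rot [-0.001  -0.0008  0.2051]
```

```bash

python3 -m pendant '{"travel":[[11,-25,5],[10,-23,15],[2,-2,20],[0,0,20],[0,0,0]],"rot":[[0,0,0.05],[0,0,0.05],[0,0,0.05],[0,0,0.055],[0,0,0]],"gripper":[1,1,1,1,1]}'
python3 -c "
from h import *
go([.5652,.1711,.09],7.05)
p,d=env.get_image('top'); cv2.imwrite('pics/t1.png',cv2.resize(p[130:280,190:390,::-1],None,fx=3.5,fy=3.5))
p,d=env.get_image('side'); cv2.imwrite('pics/s1.png',cv2.resize(p[150:350,150:400,::-1],None,fx=3,fy=3))"
```

```text
time_s: 4.4
eef_pos: [0.5647, 0.1669, 0.1966]
tool_rot: [0.998, 0.061, -0.002, 0.001]
contact_force: [-0.2, -1.2, -0.1]
grip_width: 1.0
t 4.40 p [564.7 166.9 196.6] yaw 6.94 z [-0.005 -0.001 -1.   ] F [-0.2 -1.2 -0.1] T [-0.03  0.03 -0.02] g 1.000 q [ 0.15  0.5  -0.64  1.75  0.35  1.   -2.07]
travel [  1.5  -4.2 106.6] rot [ 0.0009  0.0051 -0.002 ]
```

View pics/s1.png

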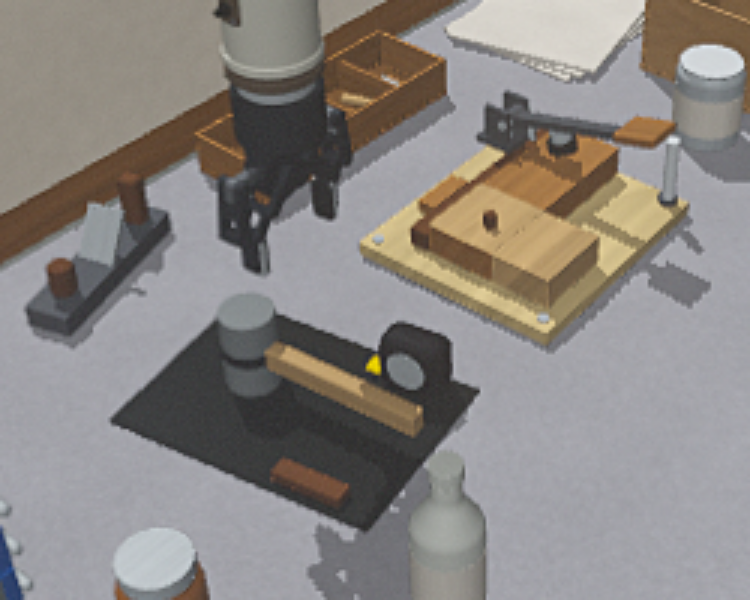

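The side view shows the gripper above the handle, with the jaws on either side of it and clear of the tape. Next: descend and settle.

```bash

python3 -m pendant '{"travel":[[1,-2,20],[0,0,30],[0,0,30],[0,0,25],[0,0,0],[0,0,0]],"rot":[[0,0.003,0],[0,0,0],[0,0,0],[0,0,0],[0,0,0],[0,0,0]],"gripper":[1,1,1,1,1,1]}'
python3 -c "
from h import *
go([.5655,.1716,.052],7.05)"
```

```text
time_s: 5.1
eef_pos: [0.5684, 0.1696, 0.0956]
tool_rot: [0.998, 0.06, 0.002, -0.0]
contact_force: [0.6, -0.0, 0.6]
grip_width: 0.999
t 5.10 p [568.4 169.6  95.6] yaw 6.93 z [ 0.004  0.001 -1.   ] F [ 0.6 -0.   0.6] T [ 0.   -0.03 -0.01] g 0.999 q [ 0.09  0.64 -0.57  1.81  0.45  0.82 -2.15]
travel [-2.8 -2.3 43.6] rot [-0.0004 -0.0041 -0.0021]
```

```bash

python3 -m pendant '{"travel":[[-1,-1,15],[-1,-1,15],[0,0,13],[0,0,0],[0,0,0]],"rot":[[0,-0.003,0],[0,0,0],[0,0,0],[0,0,0],[0,0,0]],"gripper":[1,1,1,1,1]}'
python3 -c "
from h import *
go([.5655,.1716,.052],7.05)"
```

```text
time_s: 5.6
eef_pos: [0.5649, 0.1713, 0.0507]
tool_rot: [0.998, 0.061, -0.001, 0.0]
contact_force: [-0.3, 0.4, 0.2]
grip_width: 0.999
t 5.60 p [564.9 171.3  50.7] yaw 6.94 z [-0.001 -0.    -1.   ] F [-0.3  0.4  0.2] T [ 0.03  0.03 -0.02] g 0.999 q [ 0.06  0.7  -0.53  1.83  0.5   0.75 -2.19]
travel [ 0.6 -0.3 -1.3] rot [ 0.0001  0.0013 -0.0019]
```

```bash

python3 -m pendant '{"travel":[[0,0,0],[0,0,0],[0,0,0],[0,0,0],[0,0,0],[0,0,0],[0,0,0],[0,0,0]],"rot":[[0,0,0],[0,0,0],[0,0,0],[0,0,0],[0,0,0],[0,0,0],[0,0,0],[0,0,0]],"gripper":[0,0,0,0,0,0,0,0]}'
python3 -c "
from h import *
st()"
```

```text
time_s: 6.4
eef_pos: [0.5655, 0.1714, 0.0517]
tool_rot: [0.998, 0.06, 0.0, -0.0]
contact_force: [-1.4, 0.0, 4.6]
grip_width: 0.198
t 6.40 p [565.5 171.4  51.7] yaw 6.93 z [ 0.  0. -1.] F [-1.4  0.   4.6] T [0.1  0.08 0.02] g 0.198 q [ 0.06  0.7  -0.53  1.83  0.5   0.75 -2.19]
```

```bash

python3 -m pendant '{"travel":[[0,0,-5],[0,0,-10],[0,0,-20],[0,0,-25],[0,0,-25],[0,0,-25],[0,0,-10],[0,0,0],[0,0,0]],"rot":[[0,0,0],[0,0,0],[0,0,0],[0,0,0],[0,0,0],[0,0,0],[0,0,0],[0,0,0],[0,0,0]],"gripper":[0,0,0,0,0,0,0,0,0]}'
python3 -c "
from h import *
st()
p,d=env.get_image('top'); cv2.imwrite('pics/t2.png',cv2.resize(p[130:280,190:390,::-1],None,fx=3.5,fy=3.5))
p,d=env.get_image('side'); cv2.imwrite('pics/s2.png',cv2.resize(p[150:350,150:400,::-1],None,fx=3,fy=3))"
```

```text
time_s: 7.3
eef_pos: [0.5646, 0.1706, 0.1703]
tool_rot: [0.998, 0.06, -0.001, 0.0]
contact_force: [0.3, 0.6, -4.8]
grip_width: 0.203
t 7.30 p [564.6 170.6 170.3] yaw 6.91 z [-0.001 -0.001 -1.   ] F [ 0.3  0.6 -4.8] T [-0.05  0.21  0.  ] g 0.203 q [ 0.13  0.54 -0.63  1.78  0.38  0.95 -2.1 ]
```

View pics/s2.png

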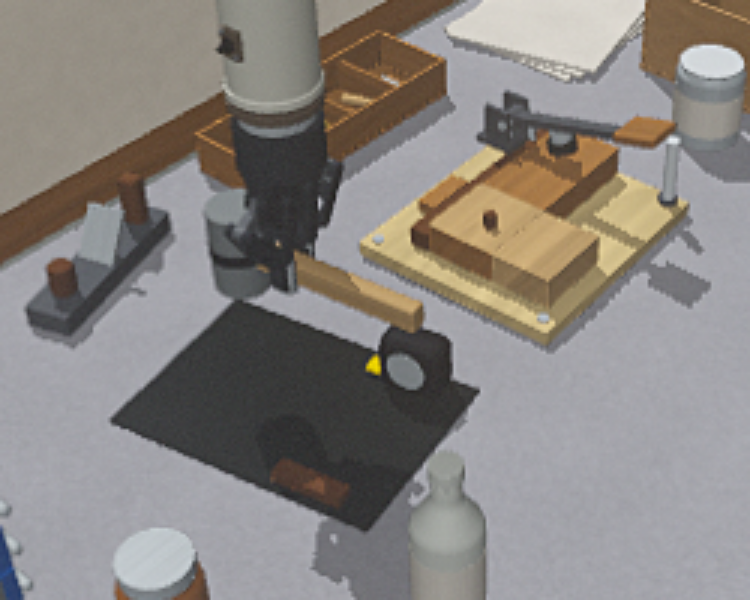

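View pics/t2.png

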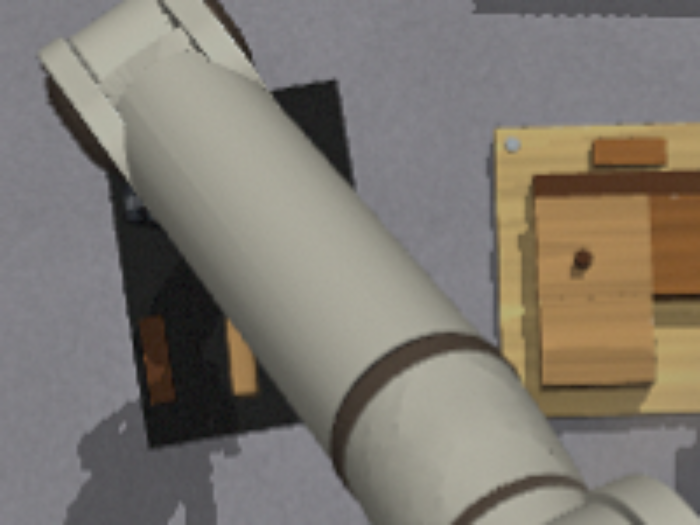

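The mallet is held level; the measured load is about 4.8 N. Now I'll carry it to above the dowel.

```bash

python3 -m pendant '{"travel":[[-5,14,0],[-11,32,0],[-13,38,0],[-14,40,0],[-14,40,0],[-14,40,0],[-11,32,0],[-8,20,0],[-3,8,0],[0,0,0],[0,0,0]],"rot":[[0,0,0],[0,0,0],[0,0,0],[0,0,0],[0,0,0],[0,0,0],[0,0,0],[0,0,0],[0,0,0],[0,0,0],[0,0,0]],"gripper":[0,0,0,0,0,0,0,0,0,0,0]}'
python3 -c "
from h import *
go([.5043,-.1027,.130],7)
p,d=env.get_image('top'); cv2.imwrite('pics/t3.png',cv2.resize(p[130:280,290:490,::-1],None,fx=3.5,fy=3.5))
p,d=env.get_image('side'); cv2.imwrite('pics/s3.png',cv2.resize(p[130:280,250:400,::-1],None,fx=4,fy=4))"
```

```text
time_s: 8.5
eef_pos: [0.5049, -0.1009, 0.1712]
tool_rot: [0.998, 0.061, 0.0, -0.0]
contact_force: [0.1, 0.3, -3.9]
grip_width: 0.204
t 8.50 p [ 504.9 -100.9  171.2] yaw 6.99 z [ 0.     0.001 -1.   ] F [ 0.1  0.3 -3.9] T [ 0.04  0.23 -0.01] g 0.204 q [ 0.65  0.4  -0.61  1.96  0.3   0.87 -1.57]
travel [-0.8  1.8 41.2] rot [-0.0009 -0.0002 -0.0002]
```

View pics/s3.png

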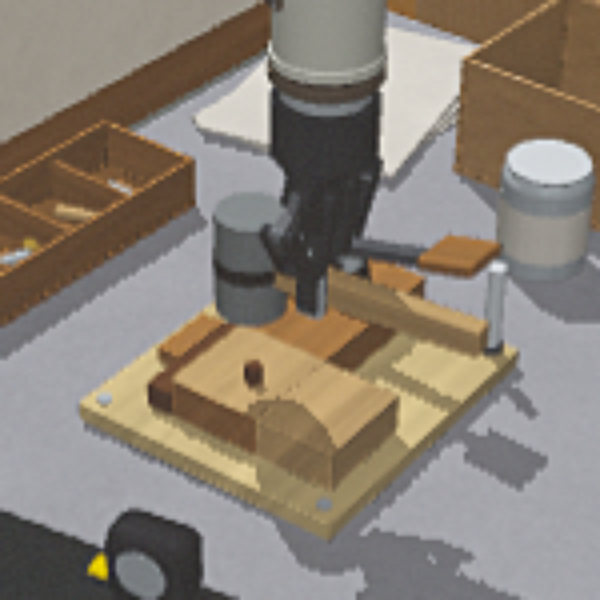

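View pics/t3.png

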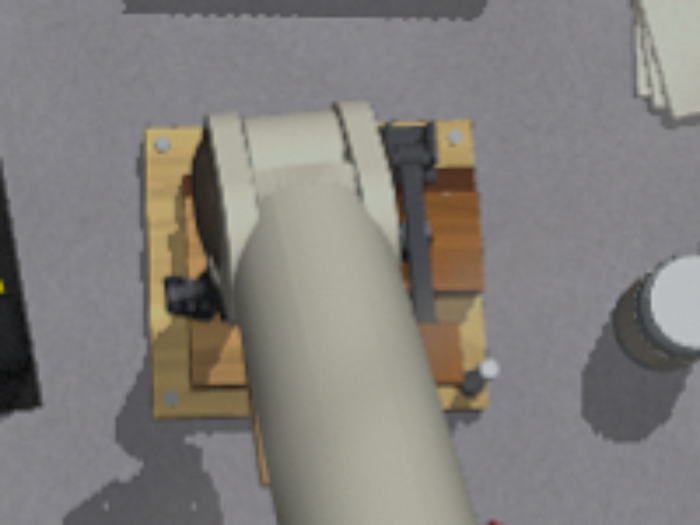

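```bash

python3 -m pendant '{"travel":[[-1,1,10],[0,1,15],[0,0,12],[0,0,8],[0,0,4],[0,0,2],[0,0,2],[0,0,2],[0,0,0]],"rot":[[0,0,0],[0,0,0],[0,0,0],[0,0,0],[0,0,0],[0,0,0],[0,0,0],[0,0,0],[0,0,0]],"gripper":[0,0,0,0,0,0,0,0,0]}'
python3 -c "
from h import *
go([.5043,-.1027,.1017],7)"
```

```text
time_s: 9.5
eef_pos: [0.5045, -0.1042, 0.1169]
tool_rot: [0.998, 0.06, 0.0, 0.0]
contact_force: [-2.4, -0.3, 0.1]
grip_width: 0.202
t 9.50 p [ 504.5 -104.2  116.9] yaw 6.93 z [ 0.001 -0.    -1.   ] F [-2.4 -0.3  0.1] T [0.1  0.44 0.05] g 0.202 q [ 0.61  0.48 -0.56  1.99  0.37  0.76 -1.62]
travel [-0.  -1.5 15.2] rot [ 0.0006 -0.0009 -0.0013]
```

```bash

python3 -m pendant '{"travel":[[0,0,2],[0,0,2],[0,0,2],[0,0,0]],"rot":[[0,0,0],[0,0,0],[0,0,0],[0,0,0]],"gripper":[0,0,0,0]}'
python3 -c "
from h import *
st()"
python3 -m pendant '{"travel":[[0,0,2],[0,0,2],[0,0,1],[0,0,0]],"rot":[[0,0,0],[0,0,0],[0,0,0],[0,0,0]],"gripper":[0,0,0,0]}'
python3 -c "
from h import *
st()
p,d=env.get_image('side'); cv2.imwrite('pics/s4.png',cv2.resize(p[160:260,260:380,::-1],None,fx=6,fy=6,interpolation=cv2.INTER_CUBIC))"
```

```text
time_s: 9.9
eef_pos: [0.5045, -0.1042, 0.1103]
tool_rot: [0.998, 0.06, 0.0, 0.0]
contact_force: [-2.3, 0.9, 3.0]
grip_width: 0.202
t 9.90 p [ 504.5 -104.2  110.3] yaw 6.92 z [ 0.001 -0.    -1.   ] F [-2.3  0.9  3. ] T [0.14 0.28 0.05] g 0.202 q [ 0.61  0.5  -0.56  2.    0.38  0.75 -1.63]
time_s: 10.3
eef_pos: [0.5044, -0.1042, 0.1052]
tool_rot: [0.998, 0.06, 0.0, -0.0]
contact_force: [-0.9, 0.0, 1.6]
grip_width: 0.202
t 10.30 p [ 504.4 -104.2  105.2] yaw 6.92 z [ 0.  0. -1.] F [-0.9  0.   1.6] T [0.06 0.12 0.01] g 0.202 q [ 0.6   0.5  -0.55  2.    0.38  0.74 -1.63]
```

View pics/s4.png

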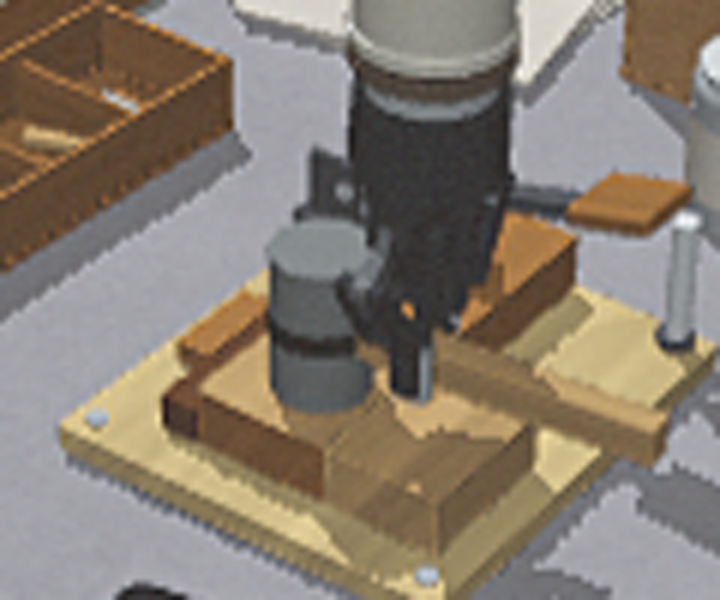

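```bash

python3 -m pendant '{"travel":[[0,0,2],[0,0,1],[0,0,1],[0,0,0]],"rot":[[0,0,0],[0,0,0],[0,0,0],[0,0,0]],"gripper":[0,0,0,0]}'
python3 -c "
from h import *
st()"
python3 -m pendant '{"travel":[[0,0,1],[0,0,1],[0,0,0],[0,0,0]],"rot":[[0,0,0],[0,0,0],[0,0,0],[0,0,0]],"gripper":[0,0,0,0]}'
python3 -c "
from h import *
st()"
```

```text
time_s: 10.75
eef_pos: [0.5044, -0.1041, 0.1016]
tool_rot: [0.998, 0.06, 0.0, 0.0]
contact_force: [-2.7, 0.1, 6.8]
grip_width: 0.199
t 10.75 p [ 504.4 -104.1  101.6] yaw 6.92 z [ 0. -0. -1.] F [-2.7  0.1  6.8] T [ 0.14  0.25 -0.02] g 0.199 q [ 0.6   0.51 -0.55  2.    0.39  0.73 -1.64]
time_s: 11.15
eef_pos: [0.5042, -0.1041, 0.1011]
tool_rot: [0.998, 0.061, -0.0, 0.001]
contact_force: [-8.2, 0.6, 22.5]
grip_width: 0.202
t 11.15 p [ 504.2 -104.1  101.1] yaw 6.94 z [ 0.    -0.001 -1.   ] F [-8.2  0.6 22.5] T [0.41 1.43 0.14] g 0.202 q [ 0.6   0.51 -0.55  2.    0.39  0.73 -1.64]
```

```bash

python3 -m pendant '{"travel":[[0,0,-4],[0,0,-15],[0,0,-25],[0,0,-25],[0,0,-10],[-10,-30,0],[-14,-40,0],[-10,-40,0],[0,-20,0],[0,-5,0],[0,0,0]],"rot":[[0,0,0],[0,0,0],[0,0,0],[0,0,0],[0,0,0],[0,0,0],[0,0,0],[0,0,0],[0,0,0],[0,0,0],[0,0,0]],"gripper":[0,0,0,0,0,0,0,0,0,0,0]}'
python3 -c "
from h import *
st()
p,d=env.get_image('side'); cv2.imwrite('pics/s5.png',cv2.resize(p[170:300,220:380,::-1],None,fx=5,fy=4.6,interpolation=cv2.INTER_CUBIC))
p,d=env.get_image('top'); cv2.imwrite('pics/t5.png',cv2.resize(p[170:250,330:430,::-1],None,fx=7,fy=7,interpolation=cv2.INTER_CUBIC))"
```

```text
time_s: 12.25
eef_pos: [0.4538, 0.0262, 0.1781]
tool_rot: [0.998, 0.061, -0.0, 0.0]
contact_force: [0.2, -0.6, -4.1]
grip_width: 0.202
t 12.25 p [453.8  26.2 178.1] yaw 7.02 z [-0. -0. -1.] F [ 0.2 -0.6 -4.1] T [-0.08  0.22  0.01] g 0.202 q [ 0.49  0.3  -0.69  2.09  0.25  0.84 -1.8 ]
```

View pics/s5.png

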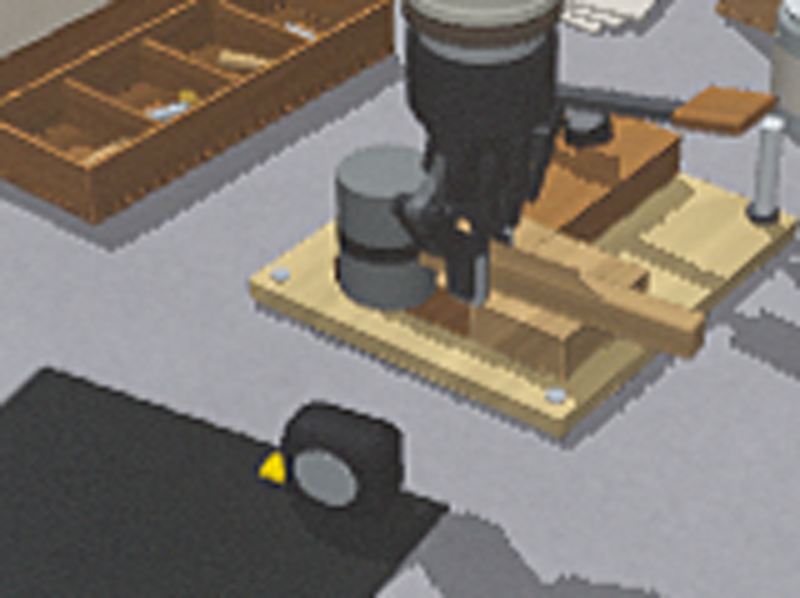

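View pics/t5.png

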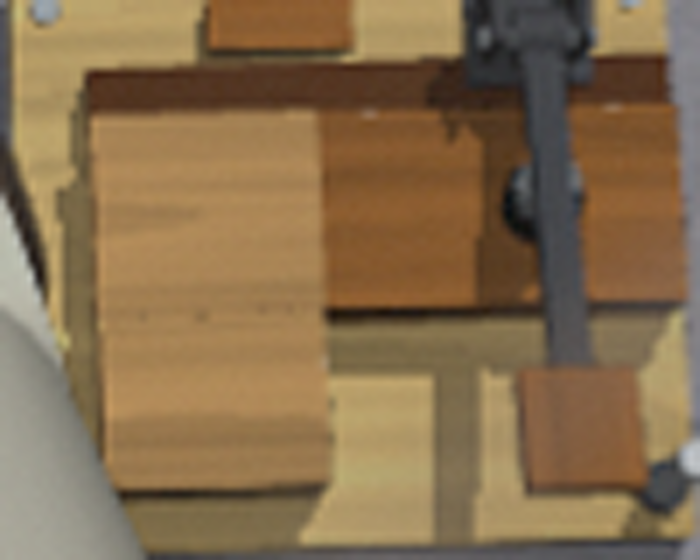

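The top view shows no dark dowel left proud at about (357,204), so the dowel is flush. The side view shows the mallet still held. I'll check its tilt and work out the return.

```bash
python3 - <<'E'
from h import *
o=env.observe();Rm=R.from_quat(o["tool_rot"]);p=o["eef_pos"]
f=lambda x,y,z:proj("side",p+Rm.apply([x/1e3,y/1e3,z/1e3]))
print("end corners (y±9,z top -6.8, bottom 17.2)",[f(-133.4,y,zz).round(1).tolist() for y in(-9,9) for zz in(-6.8,17.2)])
print("head top/bottom centre",f(56.6,0,-37.3),f(56.6,0,47.7))
p_,d=env.get_image("side")
def w(u,v): return depthpts("side",d,np.array([[u,v]]))[0]
g=np.array([(u,v) for v in range(200,210) for u in range(290,304)]); 
c=p_[::-1][:0]
top=depthpts("side",d,np.array([(u,v) for v in range(202,207) for u in range(292,302)])); print("head top z",np.median(top,0))
for u,v in [(330,226),(335,228),(340,230),(345,232),(350,234),(355,237)]: print(u,v,np.median(depthpts("side",d,np.array([(u+i,v+j) for i in(-1,0,1) for j in(-1,0,1)])),0).round(4),p_[v,u])
go([.5655,.1714,.15],7)
cv2.imwrite('pics/s6.png',cv2.resize(p_[190:270,270:390,::-1],None,fx=6.6,fy=6.6,interpolation=cv2.INTER_CUBIC))
E
```

```text
end corners (y±9,z top -6.8, bottom 17.2) [[[358.2, 240.7]], [[357.6, 248.0]], [[361.5, 236.9]], [[360.9, 244.2]]]
head top/bottom centre [[297.2799726  205.39667105]] [[297.80177486 230.73846548]]
head top z [0.51751127 0.02702777 0.21481083]
330 226 [0.4156 0.0109 0.1811] [122 100  71]
335 228 [0.4003 0.0104 0.1821] [129 105  76]
340 230 [0.3863 0.0106 0.1822] [181 152 106]
345 232 [0.3718 0.0083 0.1815] [186 155 110]
350 234 [0.3536 0.0072 0.1834] [185 154 108]
355 237 [0.3366 0.01   0.1833] [193 159 111]
t 12.40 p [454.3  24.2 178. ] yaw 6.80 z [-0.001 -0.    -1.   ] F [-0.  -1.  -4.1] T [-0.02  0.16  0.  ] g 0.203 q [ 0.49  0.3  -0.69  2.09  0.25  0.84 -1.8 ]
travel [ 127.9 -133.    27.9] rot [ 0.0004  0.0006 -0.0036]
```

View pics/s6.png

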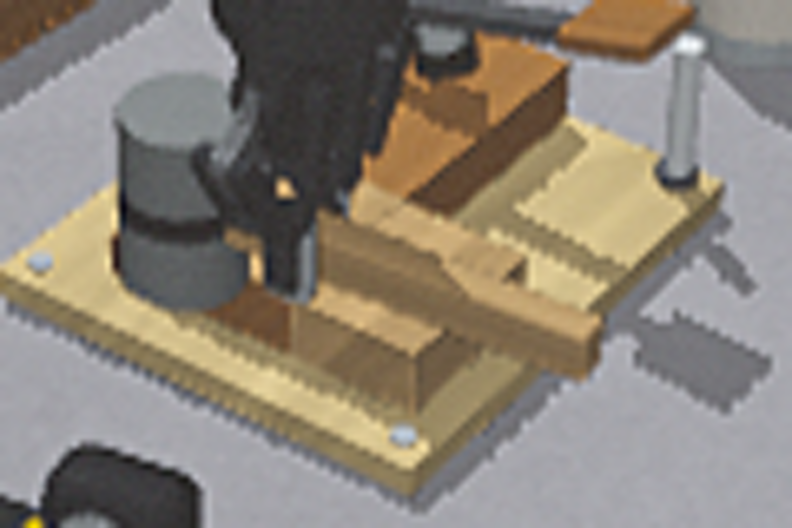

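The mallet is level in the grip: the handle end is within about 1 px of where I predicted. Returning it to its original spot.

```bash

python3 -m pendant '{"travel":[[10,-10,0],[20,-20,0],[25,-25,0],[25,-25,0],[20,-22,0],[15,-18,0],[9,-9,5],[4,-4,10],[0,0,13],[0,0,0],[0,0,0]],"rot":[[0,0,0],[0,0,0],[0,0,0],[0,0,0],[0,0,0],[0,0,0],[0,0,0],[0,0,0],[0,0,0],[0,0,0],[0,0,0]],"gripper":[0,0,0,0,0,0,0,0,0,0,0]}'
python3 -c "
from h import *
go([.5655,.1714,.060],7)"
```

```text
time_s: 13.5
eef_pos: [0.5641, 0.1714, 0.1492]
tool_rot: [0.998, 0.06, -0.001, 0.001]
contact_force: [0.5, 0.8, -4.3]
grip_width: 0.199
t 13.50 p [564.1 171.4 149.2] yaw 6.84 z [-0.003 -0.002 -1.   ] F [ 0.5  0.8 -4.3] T [-0.03  0.19  0.  ] g 0.199 q [ 0.14  0.57 -0.63  1.79  0.41  0.92 -2.13]
travel [ 1.6  0.  89.2] rot [ 0.0012  0.0027 -0.0028]
```

```bash

python3 -m pendant '{"travel":[[1,0,10],[0,0,18],[0,0,20],[0,0,18],[0,0,12],[0,0,6],[0,0,3],[0,0,0],[0,0,0]],"rot":[[0,0,0],[0,0,0],[0,0,0],[0,0,0],[0,0,0],[0,0,0],[0,0,0],[0,0,0],[0,0,0]],"gripper":[0,0,0,0,0,0,0,0,0]}'
python3 -c "
from h import *
go([.5655,.1714,.0515],7)"
```

```text
time_s: 14.4
eef_pos: [0.5667, 0.1737, 0.064]
tool_rot: [0.998, 0.06, 0.001, -0.0]
contact_force: [1.2, -0.5, -4.2]
grip_width: 0.201
t 14.40 p [566.7 173.7  64. ] yaw 6.93 z [ 0.001  0.    -1.   ] F [ 1.2 -0.5 -4.2] T [-0.02  0.22  0.04] g 0.201 q [ 0.08  0.69 -0.56  1.82  0.51  0.78 -2.2 ]
travel [-1.5  2.1 12.5] rot [-0.0003 -0.0013 -0.0013]
```

```bash

python3 -m pendant '{"travel":[[-1,2,3],[0,0,3],[0,0,2],[0,0,1],[0,0,1],[0,0,0]],"rot":[[0,0,0],[0,0,0],[0,0,0],[0,0,0],[0,0,0],[0,0,0]],"gripper":[0,0,0,0,0,0]}'
python3 -c "
from h import *
st()"
```

```text
time_s: 15.0
eef_pos: [0.5653, 0.1713, 0.0532]
tool_rot: [0.998, 0.06, -0.0, -0.0]
contact_force: [-0.2, 0.5, -4.9]
grip_width: 0.198
t 15.00 p [565.3 171.3  53.2] yaw 6.93 z [-0.  0. -1.] F [-0.2  0.5 -4.9] T [-0.04  0.19  0.04] g 0.198 q [ 0.08  0.7  -0.55  1.83  0.52  0.76 -2.2 ]
```

```bash

python3 -m pendant '{"travel":[[0,0,1],[0,0,1],[0,0,0]],"rot":[[0,0,0],[0,0,0],[0,0,0]],"gripper":[0,0,0]}'
python3 -c "
from h import *
st()"
```

```text
time_s: 15.3
eef_pos: [0.5655, 0.1713, 0.0516]
tool_rot: [0.998, 0.06, 0.0, 0.0]
contact_force: [-1.8, -0.5, -2.2]
grip_width: 0.203
t 15.30 p [565.5 171.3  51.6] yaw 6.93 z [ 0. -0. -1.] F [-1.8 -0.5 -2.2] T [-0.11  0.32 -0.02] g 0.203 q [ 0.08  0.71 -0.55  1.83  0.52  0.76 -2.21]
```

```bash

python3 -m pendant '{"travel":[[0,0,0.5],[0,0,0],[0,0,0],[0,0,0],[0,0,0],[0,0,0]],"rot":[[0,0,0],[0,0,0],[0,0,0],[0,0,0],[0,0,0],[0,0,0]],"gripper":[0,0,0.9,0.9,0.9,0.9]}'
python3 -m pendant '{"travel":[[0,0,-10],[0,0,-20],[0,0,-30],[0,0,-40],[0,0,-40],[0,0,-40],[0,0,-20]],"rot":[[0,0,0],[0,0,0],[0,0,0],[0,0,0],[0,0,0],[0,0,0],[0,0,0]],"gripper":[0.9,0.9,0.9,0.9,0.9,0.9,0.9]}'
python3 -c "
from h import *
st()
p,d=env.get_image('side'); cv2.imwrite('pics/s7.png',cv2.resize(p[150:350,150:400,::-1],None,fx=3,fy=3))"
```

```text
time_s: 15.9
eef_pos: [0.5657, 0.1713, 0.0509]
tool_rot: [0.998, 0.06, 0.0, -0.0]
contact_force: [-0.6, -0.3, 0.4]
grip_width: 0.87
time_s: 16.6
eef_pos: [0.5667, 0.1723, 0.2556]
tool_rot: [0.998, 0.061, 0.003, -0.001]
contact_force: [0.1, 0.6, -0.3]
grip_width: 0.903
t 16.60 p [566.7 172.3 255.6] yaw 6.95 z [ 0.006  0.001 -1.   ] F [ 0.1  0.6 -0.3] T [ 0.07 -0.01  0.  ] g 0.903 q [ 0.19  0.45 -0.7   1.7   0.32  1.1  -2.05]
```

View pics/s7.png

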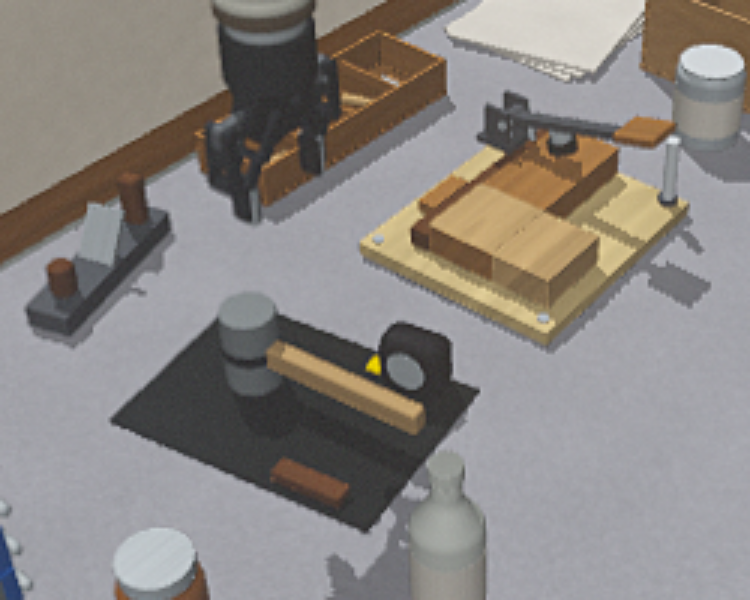

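The side view shows the mallet standing on its mat where it started, the dowel flush, and the strip and tape unmoved. Now I'll shut the fingers and locate the paddle and gauge precisely.

```bash

python3 -m pendant '{"travel":[[-10,20,-5],[-10,35,-5],[-10,40,-5],[-10,45,-5],[-10,45,-5],[-10,40,0],[0,20,0],[0,0,0]],"rot":[[0,0,0],[0,0,0],[0,0,0],[0,0,0],[0,0,0],[0,0,0],[0,0,0],[0,0,0]],"gripper":[0,0,0,0,0,0,0,0]}'
python3 - <<'E'
from h import *
z=np.load("im0.npz")
# paddle pixels top image at rest
for cam,(x0,x1,y0,y1) in dict(top=(395,440,215,245),side=(350,380,180,205)).items():
    g=np.array([(x,y) for y in range(y0,y1) for x in range(x0,x1)]); P=depthpts(cam,z[cam+"d"],g); c=z[cam+"p"][g[:,1],g[:,0]].astype(int)
    m=(P[:,2]>.115)&(c[:,0]-c[:,2]>30); Q=P[m]; print(cam,"paddle",m.sum(),Q.mean(0).round(4),Q.min(0).round(4),Q.max(0).round(4))
    m=(P[:,2]>.088)&(P[:,2]<.106)&(np.ptp(c,axis=1)<30); print("gauge",m.sum(),np.median(P[m],0),[ (g[m].mean(0)).round(1)])
    if cam=="top": print("at z=.097",atz(cam,g[m],.097).mean(0))
print(tri([371.7,195.5],[429,232.5]))
go([.487,-.234,.2],0)
E
```

```text
time_s: 17.45
eef_pos: [0.535, -0.0838, 0.276]
tool_rot: [0.998, 0.057, 0.0, 0.001]
contact_force: [0.2, -0.1, -0.6]
grip_width: -0.003
top paddle 339 [ 0.4732 -0.2354  0.1572] [ 0.25   -0.2632  0.1155] [ 0.5206 -0.012   1.5012]
gauge 20 [ 0.47326168 -0.28917712  0.09684717] [array([429.2, 235.4])]
at z=.097 [ 0.47226419 -0.28914999  0.097     ]
side paddle 145 [ 0.4707 -0.2315  0.1358] [ 0.4464 -0.2577  0.1235] [ 0.5041 -0.209   0.1437]
gauge 16 [ 0.46714927 -0.28455045  0.09532619] [array([373.9, 197.4])]
(array([ 0.47990713, -0.28952082,  0.09451761]), np.float64(0.0013484902781326128))
t 17.45 p [535.  -83.8 276. ] yaw 6.53 z [ 0.    -0.002 -1.   ] F [ 0.2 -0.1 -0.6] T [ 0.02 -0.01 -0.01] g -0.003 q [ 0.64  0.32 -0.65  1.8   0.22  1.1  -1.54]
travel [-64.8 143.6  76.3] rot [ 0.0019 -0.      0.114 ]
```

```bash

python3 -m pendant '{"travel":[[-10,20,5],[-17,33,15],[-17,35,20],[-17,33,20],[-10,20,20],[0,0,10],[0,0,0],[0,0,0]],"rot":[[0,0,0],[0,0,0],[0,0,0],[0,0,0],[0,0,0],[0,0,0.06],[0,0,0.054],[0,0,0]],"gripper":[0,0,0,0,0,0,0,0]}'
python3 - <<'E'
from h import *
go([.480,-.232,.17],0)
p,d=env.get_image('side'); cv2.imwrite('pics/s8.png',cv2.resize(p[130:250,280:420,::-1],None,fx=5.5,fy=5))
E
```

```text
time_s: 18.25
eef_pos: [0.4822, -0.2261, 0.1857]
tool_rot: [1.0, 0.004, -0.0, -0.001]
contact_force: [0.9, 0.7, -0.2]
grip_width: 0.0
t 18.25 p [ 482.2 -226.1  185.7] yaw 0.47 z [-0.     0.001 -1.   ] F [ 0.9  0.7 -0.2] T [ 0.02 -0.04  0.01] g 0.000 q [ 0.83  0.4  -0.54  1.91  0.25  0.9  -1.39]
travel [-2.2  5.9 15.7] rot [-0.0011  0.0001  0.0081]
```

View pics/s8.png

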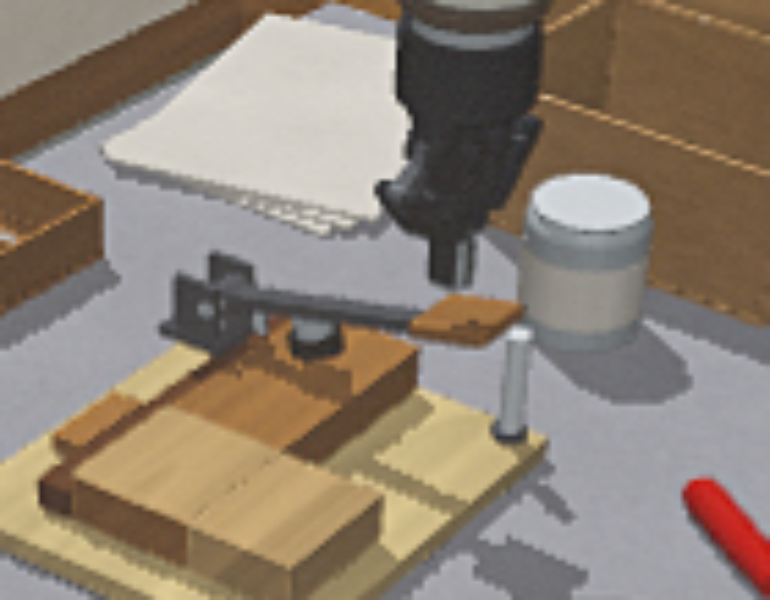

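The closed fingers are right above the paddle and clear of the gauge post. Pressing down.

```bash

python3 -m pendant '{"travel":[[-1,3,6],[-1,2,8],[0,0,6],[0,0,4],[0,0,4],[0,0,4],[0,0,4],[0,0,4],[0,0,4],[0,0,0]],"rot":[[0,0,0],[0,0,0],[0,0,0],[0,0,0],[0,0,0],[0,0,0],[0,0,0],[0,0,0],[0,0,0],[0,0,0]],"gripper":[0,0,0,0,0,0,0,0,0,0]}'
python3 - <<'E'
from h import *
go([.480,-.232,.122],0)
E
```

```text
time_s: 19.3
eef_pos: [0.4796, -0.2329, 0.1415]
tool_rot: [1.0, 0.003, -0.0, -0.0]
contact_force: [-3.3, 0.1, 5.4]
grip_width: 0.004
t 19.30 p [ 479.6 -232.9  141.5] yaw 0.39 z [-0.001  0.    -1.   ] F [-3.3  0.1  5.4] T [-0.03  0.64  0.01] g 0.004 q [ 0.81  0.46 -0.51  1.94  0.3   0.82 -1.42]
travel [ 0.4 -0.8 19.5] rot [-0.      0.0006  0.0067]
```

```bash

python3 -m pendant '{"travel":[[0,0,4],[0,0,4],[0,0,4],[0,0,3],[0,0,3],[0,0,1.5],[0,0,0],[0,0,0],[0,0,0]],"rot":[[0,0,0],[0,0,0],[0,0,0],[0,0,0],[0,0,0],[0,0,0],[0,0,0],[0,0,0],[0,0,0]],"gripper":[0,0,0,0,0,0,0,0,0]}'
python3 - <<'E'
from h import *
go([.480,-.232,.122],0)
p,d=env.get_image('side'); cv2.imwrite('pics/s9.png',cv2.resize(p[170:220,330:390,::-1],None,fx=12,fy=12,interpolation=cv2.INTER_CUBIC))
np.savez("s9.npz",p=p,d=d)
p,d=env.get_image('top'); cv2.imwrite('pics/t9.png',cv2.resize(p[190:260,380:460,::-1],None,fx=8,fy=8,interpolation=cv2.INTER_CUBIC))
E
```

```text
time_s: 20.2
eef_pos: [0.4787, -0.233, 0.1224]
tool_rot: [1.0, 0.003, -0.001, 0.0]
contact_force: [-5.6, 0.5, 8.7]
grip_width: 0.0
t 20.20 p [ 478.7 -233.   122.4] yaw 0.36 z [-0.002 -0.    -1.   ] F [-5.6  0.5  8.7] T [-0.01  1.21 -0.  ] g 0.000 q [ 0.8   0.49 -0.49  1.95  0.32  0.78 -1.44]
travel [ 1.3 -1.   0.4] rot [0.0003 0.0023 0.0063]
```

View pics/s9.png

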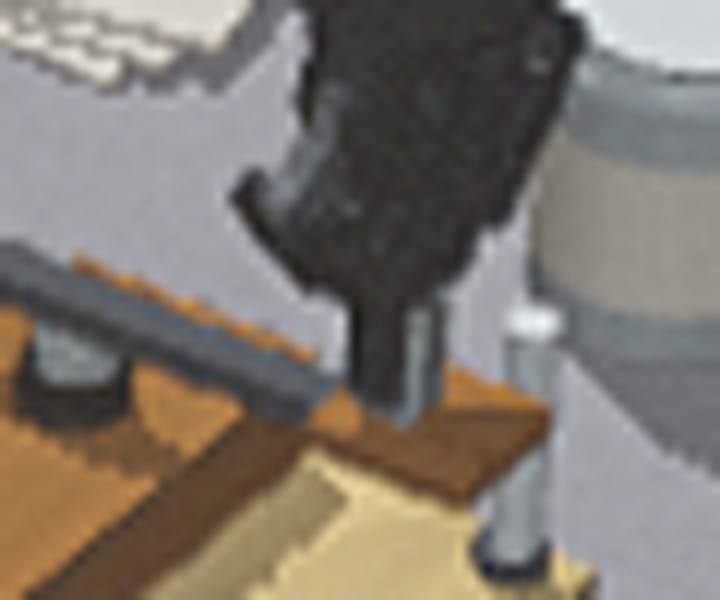

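View pics/t9.png

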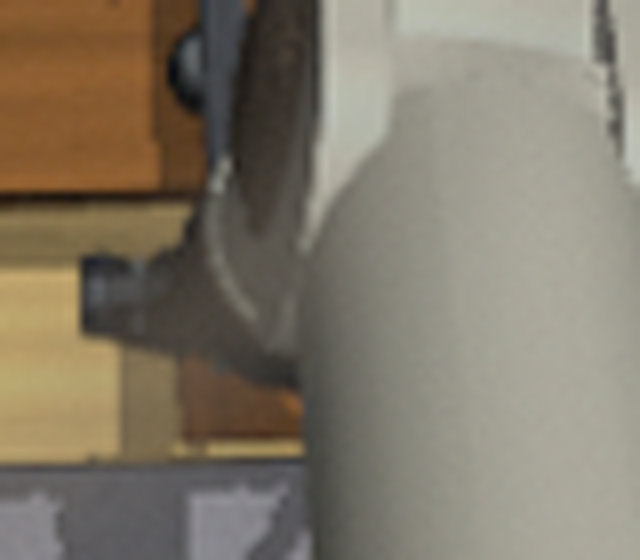

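```bash
python3 - <<'E'
from h import *
z=np.load("s9.npz"); p,d=z["p"].astype(int),z["d"]
# more frames for noise
ds=[d]+[env.get_image("side")[1] for _ in range(7)]
d=np.median(ds,0)
def sh(us,vs):
    g=np.array([(u,v) for v in vs for u in us]); P=depthpts("side",d,g); 
    for (u,v),q in zip(g,P): print(u,v,(q*1000).round(0).astype(int),p[v,u])
print("paddle");sh(range(366,375,2),range(200,207))
print("gauge");sh(range(372,378),range(195,200))
print("rest gauge tops proj", proj("side",[[.475,-.2885,.097]]))
for x in(.450,.455): print(x,proj("side",[[x,-.257,.097],[x,-.211,.097],[x,-.257,.102]]).round(1).tolist())
st()
E
```

```text
paddle
366 200 [ 465 -235  112] [74 71 70]
368 200 [ 549 -383   -2] [156 144 142]
370 200 [ 545 -389   -4] [163 164 173]
372 200 [ 472 -282   85] [120 126 130]
374 200 [ 466 -284   87] [143 147 149]
366 201 [ 465 -236  108] [87 84 89]
368 201 [ 471 -256   95] [172 118  60]
370 201 [ 540 -383   -3] [167 153 149]
372 201 [ 472 -283   80] [130 128 129]
374 201 [ 464 -282   84] [144 152 155]
366 202 [ 465 -236  105] [85 84 86]
368 202 [ 466 -249   97] [169 120  66]
370 202 [ 462 -254   96] [172 120  63]
372 202 [ 456 -257   97] [158 119  79]
374 202 [ 465 -283   79] [148 146 147]
366 203 [ 463 -234  102] [97 83 69]
368 203 [ 463 -245   97] [159 112  68]
370 203 [ 458 -249   96] [156 111  63]
372 203 [ 454 -254   96] [163 114  60]
374 203 [ 449 -257   97] [161 123  85]
366 204 [ 465 -237   97] [112  78  49]
368 204 [ 460 -240   97] [105  77  53]
370 204 [ 455 -244   97] [101  75  55]
372 204 [ 452 -251   95] [103  78  51]
374 204 [ 448 -256   94] [108  71  41]
366 205 [ 462 -233   96] [107  78  46]
368 205 [ 456 -235   98] [110  78  53]
370 205 [ 453 -241   96] [110  80  53]
372 205 [ 447
[... 1051 characters left out ...]
[ 467 -284   93] [159 162 166]
375 198 [ 464 -286   93] [150 154 156]
376 198 [ 463 -290   92] [106 107 110]
377 198 [ 530 -411    0] [99 96 99]
372 199 [ 471 -280   90] [119 124 126]
373 199 [ 468 -282   90] [142 144 148]
374 199 [ 465 -282   92] [143 147 148]
375 199 [ 463 -285   91] [135 139 142]
376 199 [ 462 -290   89] [136 135 138]
377 199 [ 528 -407   -1] [126 127 133]
rest gauge tops proj [[372.65212456 195.51439084]]
0.45 [[373.7, 202.8], [365.2, 209.4], [373.8, 201.4]]
0.455 [[372.3, 202.2], [363.9, 208.8], [372.4, 200.9]]
t 20.65 p [ 478.7 -233.   122.5] yaw 0.36 z [-0.002 -0.    -1.   ] F [-5.  -0.8  8.4] T [-0.08  1.23  0.03] g 0.003 q [ 0.8   0.49 -0.49  1.95  0.32  0.78 -1.44]
```

Depth puts the paddle about 0.5 to 1 mm above the gauge, which agrees with a TCP height of 122.5 mm (fingertips at 97.5 mm). I'll go a hair lower.

```bash

python3 -m pendant '{"travel":[[0,0,0.6],[0,0,0],[0,0,0],[0,0,0],[0,0,0]],"rot":[[0,0,0],[0,0,0],[0,0,0],[0,0,0],[0,0,0]],"gripper":[0,0,0,0,0]}'
python3 - <<'E'
from h import *
fr=[env.get_image("side") for _ in range(10)]
d=np.mean([f[1] for f in fr],0)
m=lambda L:depthpts("side",d,np.array(L))[:,2]*1000
pa=m([(368,203),(370,203),(372,203),(368,204),(370,204),(372,204),(368,205),(370,205),(372,205),(369,206),(371,206),(370,202)]);ga=m([(373,196),(374,196),(373,197),(374,197),(375,197)])
print("paddle",pa.round(1),np.median(pa),"gauge",ga.round(1),np.median(ga))
zs=[]; 
st()
p,_=env.get_image('top')
for t in("mallet","glue","jar","tin","tape","offcut","spacer","screwdriver"):
    r=env.place_of(t,"side"); print(t,[(np.round(x["location"],0).tolist(),round(x["conf"],2)) for x in r[:2]])
cv2.imwrite('pics/s10.png',fr[-1][0][:,:,::-1])
E
```

```text
time_s: 21.15
eef_pos: [0.4787, -0.233, 0.1219]
tool_rot: [1.0, 0.003, -0.001, 0.0]
contact_force: [-6.5, 0.5, 8.8]
grip_width: -0.001
paddle [96.1 94.5 96.1 95.7 97.  95.9 95.2 95.1 96.8 95.1 96.2 95.5] 95.79093111477178 gauge [96.3 97.2 95.5 95.8 94.7] 95.76350748665719
t 21.65 p [ 478.7 -233.   121.9] yaw 0.36 z [-0.002 -0.    -1.   ] F [-5.3 -0.6  8.2] T [-0.05  1.24  0.09] g 0.003 q [ 0.8   0.49 -0.49  1.95  0.32  0.78 -1.44]
mallet [([294.0, 420.0], 0.94), ([233.0, 274.0], 0.87)]
glue [([300.0, 351.0], 0.66)]
jar [([208.0, 359.0], 0.56)]
tin [([387.0, 194.0], 0.98)]
tape []
offcut [([324.0, 225.0], 0.7), ([256.0, 314.0], 0.59)]
spacer [([297.0, 216.0], 0.62), ([285.0, 278.0], 0.38)]
screwdriver [([421.0, 250.0], 0.79)]
```

View pics/s10.png

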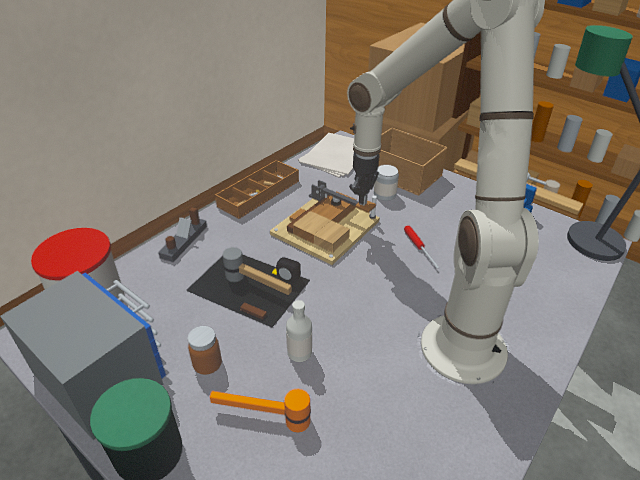

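Averaged depth now reads paddle 95.8 mm and gauge 95.8 mm, so they are level. The final picture shows the mallet upright on its mat (233,265), the dowel flush and everything else in place. Handing in while still holding the lever.

```bash
python3 -c "
from h import *
env.job_done(); st()"
```

```text
the job is handed in; nothing more can be done
the job is handed in; nothing more can be done
```

The dowel is flush, the grey mallet is back on its mat, and I handed the job in at about 21.7 s with the fingers still holding the lever level.

- **Dowel:** I pressed it down with the mallet head rather than striking it. The force jumped to about 27 N once it was home, and afterwards nothing proud showed in the top or side view.
- **Mallet:** I set it down gently on its original spot, and it shows upright there in the last picture.
- **Lever:** I pushed it down with the closed fingers. Averaged depth read 95.8 mm for both the paddle and the gauge. Both sit about 1 mm under the stated 97 mm, but the TCP at 121.9 mm puts the fingertips at 96.9 mm. I take the gap to be camera bias. The hold force was about 8 N down, with 5–6 N sideways friction.
- **Other things on the bench:** All looked in place in the last picture. In the last network check, the tape measure was not reported and the top guess for the offcut was wrong, but I could see both unmoved on the mat.

The hand-in gave no verdict, and the state could not be read after it. The last force and position readings are from just before.

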